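# Slide the coffee pot from the keep-warm plate home under the brew filter

## Robot

A 6-joint arm with a two-finger parallel gripper is mounted at the origin on a cart in front of the work surface, level with it; the furniture and walls round the work are solid. World frame = base frame: x ahead of the robot, y to its left, z up, the work surface at z = 0. Lengths are in m, angles in rad, forces in N, time in s.
With the tool pointing down it reaches from about 0.225 to 0.725 m from the base axis. Payload 3.1 kg.
Tool frame: the origin (TCP) lies between the finger pads; the fingertips stand 14 mm ahead of it and the grasp point (between the pads) lies 5 mm behind it (nose_length is the distance from the TCP to the fingertips, in m); z points along the fingers, y is the line along which they close (so a half turn about z gives the same grasp; the last joint's range is limited). The gripper opens to 85 mm and grips with 20 to 120 N. Pads are 22 mm wide; open, the fingers measure 114 mm over their backs; the gripper's body (76 mm by 85 mm) begins 54 mm behind the grasp point. The pads swing forward as they close: fully open they stand 13 mm farther back than shut.
Start: joints at [-1.243, 0.048, 0.099, 1.622, 0, 1.443], TCP at [0.231, -0.471, 0.245] pointing down, gripper open.
Joint ranges: [-2.91, 2.91], [-0.99, 1.94], [-1.21, 1.42], [-2.12, 2.29], [-1.49, 1.47], [-3.14, 3.14]. Speed limits (rad/s): [2.79, 2.79, 3.14, 3.14, 3.14, 3.14].

## Interface

Orientations are given as a 3x3 rotation matrix whose columns are the frame's x, y, z axes.
In Python, from workcell import * gives the robot as it stands.
- The arm moves only by the shell command python3 -m handwheel 'ROWS'. ROWS is a JSON object of lists of equal length, an entry for each row: "hand": the finger opening in m, from 0 to 0.0854; "linear": the shift along the tool's x, y, z in m, a list of three; "twist": the turn about the tool's z in rad. A call has 1 to 12 rows; each row is the pose to reach, as a shift and turn from the pose commanded when the call began, along the tool's axes at that moment; what a row does not reach only later rows make up. A row lasts 1/12 s, in which the tool goes at most 41.7 mm and 7.16 degrees, less where a joint would pass 70% of its speed; a pose out of reach is approached as far as the arm can. A call with a gripper value outside its range is refused whole. The fingers move at their own pace and stop on an object; the grip force is fixed at half the most. Time passes only in rows, so rows that repeat a pose let the fingers close. It gives the time, the measured TCP pose, the force, the opening and the grip force at its end, in the units of the state.
- state(): the state, without advancing time (a new reading comes with each control period).
- camera(name): name is "scene" or "top" or "wrist"; returns a dict with "img" (400x640x3 uint8, blue, green, red), "range_z" (400x640 float32, m along the optical axis (not along the pixel's ray), 0 where there is no reading), "vfov" (degrees; the focal length in pixels is half the picture's height over the tangent of half this angle, whatever the lens; pixels are square), "cx", "cy" (the principal point, pixels), "T" (4x4, takes a point from camera to world coordinates); the wrist camera has in their place "tool_from_camera" (4x4, takes a point from camera to tool coordinates, whose origin is the TCP and whose axes are the flange's). Camera axes: x right, y up, looking along -z (the intrinsics and any distortion apply to the point x, -y, -z); pixel columns grow to the right and rows downward; lengths in m; the calibration is good to about 2 mm. A picture is of the moment at which its call begins: read the wrist's pose just before it.
- close_job(): hands the job in; it is judged then, once.
Trained networks look in the newest picture that a camera, given by its name, has taken for a name from the list of things; names that differ only in an ending like _2 or _b are one class to them, and where a whole thing is asked for, a point or a joint stands for the part that bears it (a point fixed in the world has none). Each returns a list of dicts, best first, with "p" (0 to 1); they miss things now and then, are a little off and sometimes report something else, mostly with a low value. They report only what shows in the picture. A call takes as long as a camera call. They do not tell look-alikes from the thing itself.
- recognise(camera, name): "pixel" ([row, column] in pixels, amid what is visible of it).
- trace(camera, name): "pixels" (400x640 bool, what is visible of it) and "pixel" ([row, column] in pixels, amid what is visible of it).
The state is a dict: "clock": time; "q": joint angles; "joint_velocities": joint speeds; "tau": joint torques, N m; "ee_pos": TCP position; "tool_rot": TCP orientation; "ft_force": force on the tool from outside, world axes, zero at the start; "ft_torque": the same for the moment, N m; "opening": opening from 0.0 (shut) to 1.0 (fully open); "grasp_force": force on a finger pad.
Only numpy, scipy, OpenCV 4.12 (cv2) and the standard library are available. Lean on these libraries where they do the work, as an engineer would, in place of code of your own. Each camera call takes 0.05 s, during which the arm holds its last target. There are 200 camera calls.

## Task

We are about to brew: slide the rinsed, empty glass coffee pot off the keep-warm plate, across the deck of the coffee machine to the brew plate, and push it fully home under the filter until it stops firmly against the curved wire guide, its lid holding the drip stop up. Keep the pot standing on the deck all the way, never lifting or tipping it, and push it gently, it is glass. Leave everything else where it stands and let go of the pot at the end.

Things in the scene. Friction and masses are not known exactly. Their poses are not given: they have to be found in the camera images.
- coffee_pot: Loose glass coffee pot, round, no handle, lidded and empty, 0.5 to 0.75 kg, too wide to grasp. Origin: centre of its underside, z up. Belly: upright cylinder, radius 62 mm, 10 to 62 mm above its underside; foot radius 53 mm. Push the belly 35 to 60 mm above the deck, it then slides with 1 to 4 N (smooth glass). More than 25 N is rough. Starts on the keep-warm plate.
- pot_lid (a point): Centre of the pot's black lid, at the bottom of its inlet 108 mm above the pot's underside. The inlet is flat, radius 15 mm, inside a round ridge (crest at radius 18 mm, 110 mm up); outside the ridge the lid slopes down to radius 50 mm, 94 mm up. Below it the neck has a wooden collar of radius 50 mm.
- machine_deck: Steel base of the twin coffee machine, fixed, 450 mm wide (y), reaching from 155 mm in front (x) to 125 mm behind its origin; flat top 45 mm above the table. Origin: on the table. Its x axis points from its front (the robot's side) to its back. Both round plates are flush with the top, the pot slides freely between them.
- warm_plate: Keep-warm plate: dark ringed disc, radius 72 mm, flush with the deck, fixed, in its left or right half. Origin: its centre at deck height; x axis as the deck's.
- brew_tower: Brewing station, fixed on the other half of the deck; x axis as the deck's. Origin: on the deck, 230 mm from the keep-warm plate's centre in y, level with it in x, and 45 mm in front of brew_home. Its column, 150 mm wide, starts 80 mm behind brew_home; its head box, 152 mm wide, overhangs from the column to 49 mm in front of brew_home, 212 to 318 mm above the deck.
- filter (a point): Centre of the filter basket's underside, 128 mm above the deck over brew_home. The basket hangs from the head: radius 26 mm at this underside, 34 mm at 140 mm, 50 mm at 205 mm above the deck. The gripper must lean back to push the pot under it.
- brew_home (a point): Centre of the brew plate (dark ringed disc, radius 72 mm) at deck height, under the drip stop. When the pot is fully home its origin lies from 7 mm in front of this point to 9 mm behind it along x, where the wire guide stops it, and within 2 mm of it sideways.
- guide_mount (a point): Column face, 80 mm behind brew_home, 45 mm above the deck. From here two rods carry the rigid wire guide: an arc of 8 mm wire, inner radius 63 mm, reaching 50 degrees to either side of the x axis, its ends flared outward to 66 mm from the middle. It is centred on brew_home give or take 7 mm along x, clamped at a setting that is not measured: feel for it. Enter it from the front.
- drip_stop (a joint): Sprung pin under the filter, over brew_home; metres, 0 hanging (its round foot 103.5 mm above the deck), upward positive, at most 0.012. Presses down 2 N at 0, 3 N at 0.010. As the pot comes in, its lid lifts the pin to about 0.0065 at the ridge (2 to 5 N more against the push, briefly up to 10; not home yet); then it drops into the inlet and reads about 0.0045 when home.
- dropper_bottle: Bystander: small brown dropper bottle, 33 mm wide, 102 mm tall, standing on the deck behind the keep-warm plate. Origin: centre of its underside.
- spice_jar: Bystander: spice jar, 47 mm wide, 98 mm tall, standing on the deck behind the keep-warm plate. Origin: centre of its underside.
- mug: Bystander: dark enamel mug, 88 x 112 x 80 mm tall, at the front left of the table. Origin: underside.
- sugar_jar: Bystander: low clip-top glass jar of brown sugar, 121 x 106 x 99 mm tall, on the table to the right. Origin: underside.
Mind the look-alikes: they are no part of the job. Leave any green look-alike of the coffee_pot alone.

How it is judged:
By the outcome, as a careful person would: the job done as asked, in the order asked, and still so for the second after the job is handed in, with the robot touching nothing.
It also fails if it takes over 69 s, if anything falls off the work surface, if the arm or the gripper's body presses on something with over 40 N, if the wrist force passes 120 N, or if a joint passes its speed limit or range.

## Working session

There is one attempt and no reset: what is moved stays moved. The work goes in short steps, Python scripts to look and compute and a shell command to move; the robot and the scene stay as the last step left them, time stands still between calls to the robot, and variables do not carry over. Pictures are saved under pics/ and viewed, at most 10 in all, crops included, and the job is handed in when it is done.

```bash
ls; mkdir -p pics
cat > h.py <<'E'
from workcell import *
import numpy as np, cv2
def cam(name):
    s=state(); c=camera(name); 
    f=200/np.tan(np.radians(c["vfov"])/2)
    if "T" in c: T=np.array(c["T"])
    else:
        W=np.eye(4); W[:3,:3]=np.array(s["tool_rot"]); W[:3,3]=s["ee_pos"]; T=W@np.array(c["tool_from_camera"])
    return c,f,T
def world(c,f,T,r,col,z=None):
    r=np.asarray(r);col=np.asarray(col)
    d=c["range_z"][r,col] if z is None else z
    p=np.stack([(col-c["cx"])/f*d,-(r-c["cy"])/f*d,-d],-1)
    return p@T[:3,:3].T+T[:3,3]
E
python3 - <<'E'
from h import *
names=["coffee_pot","pot_lid","machine_deck","warm_plate","brew_tower","filter","drip_stop","dropper_bottle","spice_jar","mug","sugar_jar"]
for n in ["scene","top"]:
    c,f,T=cam(n); cv2.imwrite(f"pics/{n}0.png",c["img"]); print(n,f,c["cx"],c["cy"],{k:v for k,v in c.items() if k not in("img","range_z","T")}); print(T.round(3))
    for k in names:
        for d in recognise(n,k)[:3]:
            r,q=np.round(d["pixel"]).astype(int); print(k,round(d["p"],2),r,q,world(c,f,T,r,q).round(3) if c["range_z"][r,q]>0 else None)
print(state())
E
```

```text
pics
scene 388.2611920769371 318.44937921634994 202.54304145821573 {'vfov': 54.50754493390162, 'cx': 318.44937921634994, 'cy': 202.54304145821573}
[[-0.62   0.598 -0.509 -0.011]
 [-0.785 -0.46   0.416  0.498]
 [ 0.014  0.657  0.754  1.014]
 [ 0.     0.     0.     1.   ]]
coffee_pot 0.74 260 213 [0.618 0.354 0.099]
coffee_pot 0.58 232 300 [0.518 0.129 0.149]
pot_lid 0.69 314 216 [0.523 0.416 0.003]
pot_lid 0.59 236 299 [0.512 0.137 0.144]
pot_lid 0.57 260 211 [0.621 0.358 0.099]
machine_deck 0.88 228 319 [0.519 0.06  0.111]
warm_plate 0.77 253 281 [0.551 0.177 0.05 ]
brew_tower 0.68 142 324 [ 0.616 -0.03   0.324]
filter 0.73 145 328 [ 0.601 -0.031  0.323]
dropper_bottle 0.79 205 278 [0.671 0.101 0.103]
spice_jar 0.86 216 256 [0.656 0.187 0.128]
mug 0.8 316 217 [0.516 0.417 0.004]
mug 0.33 163 419 [ 0.538 -0.396  0.096]
sugar_jar 0.57 166 420 [ 0.527 -0.39   0.094]
top 461.9075958262745 321.3452970395683 207.99534354372406 {'vfov': 46.82397198644094, 'cx': 321.3452970395683, 'cy': 207.99534354372406}
[[-0.246  0.925 -0.291  0.205]
 [-0.969 -0.232  0.08   0.106]
 [ 0.007  0.302  0.953  
[... 795 characters left out ...]
  -7.43611089e-06,  1.44299339e+00]), 'joint_velocities': array([-0.00085153,  0.0019503 , -0.00031468,  0.00178645, -0.00127619,
       -0.00079112]), 'tau': array([ 6.68191133e-04, -3.38647664e+01,  3.20160627e+01,  1.12683512e-03,
       -5.01334807e-05, -1.79951243e-06]), 'ee_pos': array([ 0.23107428, -0.47140012,  0.24529328]), 'tool_rot': array([[ 8.97911326e-01,  4.40176385e-01, -2.51529972e-05],
       [ 4.40176386e-01, -8.97911325e-01,  5.08346061e-05],
       [-2.08967852e-07, -5.67167240e-05, -9.99999998e-01]]), 'ft_force': array([ 0.54769003, -0.00512775, -0.61470159]), 'ft_torque': array([ 0.00408794, -0.00217129,  0.00449115]), 'grasp_force': 0.0, 'opening': 0.9996732975195955}
```

View pics/scene0.png

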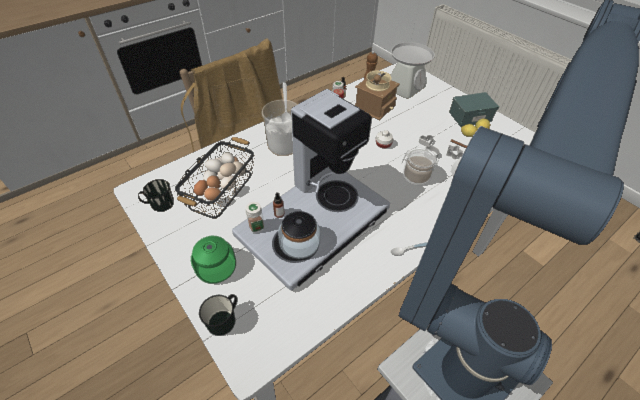

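View pics/top0.png

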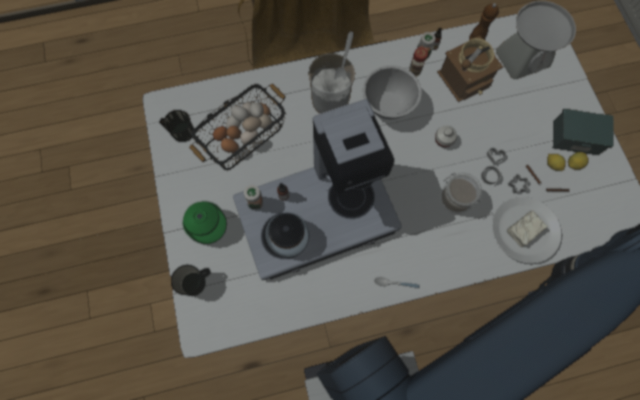

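Scene picture: the real pot (clear glass, black lid) is at about row 232, col 300, on the left keep-warm plate. The green look-alike is at (260, 213), and the brew plate is at (195, 335) on the right. In the top picture they are at (233, 287), (221, 205) and (195, 351). I choose the glass pot at top (233, 287). The tilt can't be changed by twist alone, so I plan to push with the outer back of one opened finger. That keeps the body 60–80 mm in front of the filter.

```bash
cat > m.py <<'E'
from h import *
try: print("nose",nose_length)
except Exception as e: print(e)
rr,cc=np.mgrid[0:400,0:640]
for n in ["top","scene"]:
    c,f,T=cam(n); P=world(c,f,T,rr,cc); ok=c["range_z"]>0
    g=cv2.cvtColor(c["img"],cv2.COLOR_BGR2HSV)
    box=ok&(P[...,0]>.3)&(P[...,0]<.85)&(P[...,1]>-.35)&(P[...,1]<.35)
    d=box&(abs(P[...,2]-.045)<.012); 
    nl,lab,st,_=cv2.connectedComponentsWithStats(d.astype(np.uint8)); k=1+np.argmax(st[1:,4]); d=lab==k
    print(n,"table z",np.median(P[...,2][box&(P[...,2]<.03)]).round(4),"deck z",np.median(P[...,2][d]).round(4))
    R=cv2.minAreaRect((P[d][:,:2]*1000).astype(np.float32)); print("rect",R)
    # lid : high points near pot
    l=box&(P[...,2]>.13)&(P[...,2]<.165)&(np.hypot(P[...,0]-.52,P[...,1]-.12)<.09)
    q=P[l]; print("lid",len(q),cv2.minEnclosingCircle((q[:,:2]*1000).astype(np.float32)),q[:,2].max())
    dark=d&(g[...,2]<(60 if n=="top" else 75))
    b=dark&(np.hypot(P[...,0]-.58,P[...,1]+.07)<.13); q=P[b]; print("plate",len(q),cv2.minEnclosingCircle((q[:,:2]*1000).astype(np.float32)))
    b=dark&(np.hypot(P[...,0]-.53,P[...,1]-.13)<.1); q=P[b]; print("warm",len(q),cv2.minEnclosingCircle((q[:,:2]*1000).astype(np.float32)))
    hd=box&(P[...,2]>.345)&(P[...,2]<.385); print("head top",cv2.minAreaRect((P[hd][:,:2]*1000).astype(np.float32)))
    o=(c["img"]//2).copy(); o[d]+=np.uint8([0,60,0]); o[l]+=np.uint8([0,0,90]); o[dark]=[255,0,0]; np.clip(o,0,255,out=o)
    cv2.imwrite(f"pics/{n}1.png",cv2.resize(o[100:300,200:440] if n=="top" else o[130:310,200:420],None,fx=2,fy=2))
    np.savez(f"{n}.npz",img=c["img"],P=P,ok=ok,T=T)
im=np.load("scene.npz")["img"][90:300,190:410]; tp=np.load("top.npz")["img"][100:290,170:410]
cv2.imwrite("pics/crop.png",np.vstack([cv2.resize(im,(629,600))[:600]]))
E
python3 m.py
```

```text
nose 0.014
top table z 0.0007 deck z 0.0462
rect ((603.8682250976562, 8.067123413085938), (291.9497375488281, 450.8237609863281), 6.122403621673584)
lid 1012 ((547.2412719726562, 111.96129608154297), 50.834136962890625) 0.16050883857492626
plate 1186 ((579.627685546875, -69.77824401855469), 129.36532592773438)
warm 247 ((523.4544067382812, 128.97352600097656), 94.82923126220703)
head top ((670.6798095703125, -99.42363739013672), (185.08657836914062, 152.99520874023438), 6.5312581062316895)
scene table z -0.0011 deck z 0.0454
rect ((606.4759521484375, 10.170440673828125), (291.68585205078125, 451.6083679199219), 6.068788051605225)
lid 831 ((547.4591064453125, 111.5211410522461), 51.37614059448242) 0.1595672206985732
plate 1043 ((579.0117797851562, -72.24977111816406), 128.9416046142578)
warm 304 ((525.8583374023438, 129.39341735839844), 95.7988052368164)
head top ((669.881103515625, -97.32417297363281), (184.51300048828125, 151.83140563964844), 6.532747268676758)
```

```bash
cat > m2.py <<'E'
from h import *
from scipy.optimize import least_squares
a=np.radians(6.4);u=np.array([np.cos(a),np.sin(a)]);v=np.array([-u[1],u[0]])
for n in ["top","scene"]:
    z=np.load(n+".npz"); P=z["P"];ok=z["ok"];g=cv2.cvtColor(z["img"],cv2.COLOR_BGR2GRAY).astype(float)
    d=ok&(abs(P[...,2]-.0455)<.006)
    for nm,c0 in [("home",np.array([.627,-.103])),("warm",np.array([.556,.120]))]:
        m=d&(np.hypot(P[...,0]-c0[0],P[...,1]-c0[1])<.095)
        q=P[m][:,:2];y=g[m]
        lo,hi=np.percentile(y,15),np.percentile(y,85)
        def F(p): return (lo+(hi-lo)/(1+np.exp(-(np.hypot(q[:,0]-p[0],q[:,1]-p[1])-.072)/.002))-y)/(hi-lo)
        best=min((least_squares(F,c0+[i,j],loss="soft_l1",f_scale=.3,x_scale=.01,diff_step=1e-3) for i in(-.012,0,.012) for j in (-.012,0,.012)),key=lambda r:r.cost)
        print(n,nm,len(q),best.x.round(4),best.cost/len(q))
    # head side edges / front edge
    h=ok&(P[...,2]>.355)&(P[...,2]<.372)&(P[...,0]<.8)&(abs(P[...,1]+.1)<.13); q=P[h][:,:2]
    print("head u",np.percentile(q@u,[.5,99.5]),"v",np.percentile(q@v,[.5,99.5]), "deck v",np.percentile(P[d&(P[...,0]<.8)&(P[...,0]>.4)&(abs(P[...,1])<.28)][:,:2]@v,[.3,99.7]), "u",np.percentile(P[d&(P[...,0]<.8)&(P[...,0]>.4)&(abs(P[...,1])<.28)][:,:2]@u,[.2,99.8]))
E
python3 m2.py
```

```text
top home 1903 [ 0.6295 -0.1063] 0.009581426598475138
top warm 1500 [0.5427 0.0995] 0.05509576895923838
head u [0.56571548 0.74483945] v [-0.24616227 -0.09895539] deck v [-0.28015824  0.16456446] u [0.46506092 0.74501211]
scene home 1813 [ 0.6322 -0.1073] 0.012100366084011785
scene warm 1148 [0.5579 0.1173] 0.024427584341136035
head u [0.56662182 0.74462628] v [-0.24501416 -0.09834631] deck v [-0.27951012  0.16506785] u [0.46840953 0.74500724]
```

View pics/crop.png

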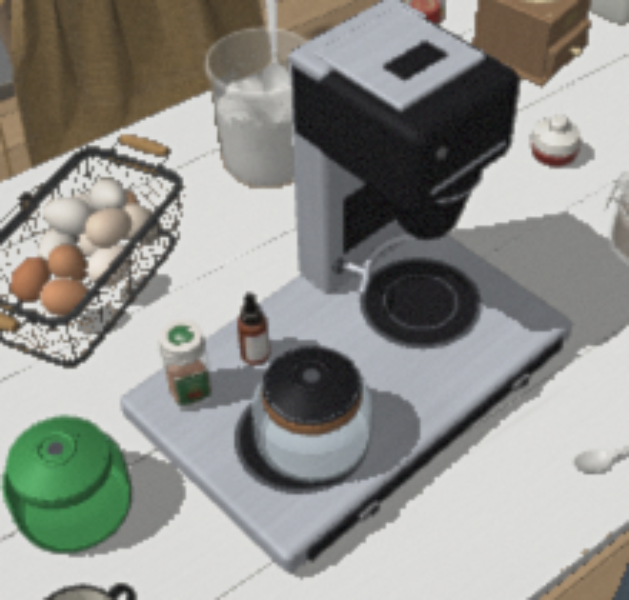

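Picture: pot lid inlet centre is clear at crop (312, 375), standing on the dark warm plate; green pot at (65, 485) is avoided. Frame: yaw about 6.4°, pot at (0.547, 0.112), home at about (0.631, −0.104). Both agree with the stated 230 mm spacing and the deck height. Moving now.

```bash
python3 -m handwheel '{"hand":[0.085,0.085,0.085,0.085,0.085,0.085,0.085,0.085,0.085,0.085,0.085,0.085],"linear":[[0.03,-0.026,0],[0.06,-0.052,0],[0.09,-0.078,0],[0.12,-0.104,0],[0.15,-0.13,0],[0.18,-0.156,0],[0.21,-0.182,0],[0.24,-0.208,0],[0.27,-0.234,0],[0.29,-0.255,0],[0.29,-0.255,0],[0.29,-0.255,0]],"twist":[-0.12,-0.24,-0.36,-0.48,-0.6,-0.72,-0.84,-0.96,-1.08,-1.2,-1.32,-1.4]}'
cat > g.py <<'E'
import sys
from h import *
# usage: g.py x y z yaw_of_tool_y(deg): prints local shift & twist
s=state();R=np.array(s["tool_rot"]);t=np.array(list(map(float,sys.argv[1:4])))
w=np.radians(float(sys.argv[4]));cur=np.arctan2(R[1,1],R[0,1])
tw=-((w-cur+np.pi)%(2*np.pi)-np.pi)
print("lin",(R.T@(t-s["ee_pos"])).round(4),"twist",round(tw,3),"pos",s["ee_pos"].round(4),"q",s["q"].round(2),"F",s["ft_force"].round(2),"t",s["clock"],"z",R[:,2].round(3))
E
python3 g.py .532 .245 .245 96.4
```

```text
clock: 2.3
ee_pos: [0.3797, -0.1129, 0.2455]
tool_rot: [[-0.291, 0.957, 0.001], [0.957, 0.291, -0.0], [-0.0, 0.0, -1.0]]
ft_force: [0.6, 0.5, -0.1]
opening: 0.997
grasp_force: 0.0
lin [0.2981 0.2498 0.0006] twist -1.387 pos [ 0.3797 -0.1129  0.2455] q [-0.46 -0.29 -0.21  1.65  0.    0.82] F [ 0.61  0.45 -0.11] t 2.3 z [ 0.001 -0.    -1.   ]
```

```bash
python3 -m handwheel '{"hand":[0.085,0.085,0.085,0.085,0.085,0.085,0.085,0.085,0.085,0.085,0.085,0.085],"linear":[[0.03,0.025,0],[0.06,0.05,0],[0.09,0.075,0],[0.12,0.1,0],[0.15,0.125,0],[0.18,0.15,0],[0.21,0.175,0],[0.24,0.2,0],[0.27,0.225,0],[0.298,0.25,0],[0.298,0.25,0],[0.298,0.25,0]],"twist":[-0.12,-0.24,-0.36,-0.48,-0.6,-0.72,-0.84,-0.96,-1.08,-1.2,-1.32,-1.387]}'
cat > w.py <<'E'
import sys
from h import *
c,f,T=cam("wrist"); rr,cc=np.mgrid[0:400,0:640]; P=world(c,f,T,rr,cc); ok=c["range_z"]>0
cv2.imwrite(f"pics/{sys.argv[1]}.png",c["img"]); np.savez("wrist.npz",img=c["img"],P=P,ok=ok)
for k in sys.argv[2:]:
    for d in recognise("wrist",k)[:2]:
        r,q=np.round(d["pixel"]).astype(int); print(k,round(d["p"],2),r,q,P[r,q].round(4) if ok[r,q] else None)
E
python3 w.py w0 coffee_pot pot_lid warm_plate spice_jar; python3 g.py .532 .245 .1 96.4
```

```text
clock: 3.3
ee_pos: [0.5355, 0.2437, 0.2433]
tool_rot: [[-0.994, -0.11, -0.003], [-0.11, 0.994, -0.001], [0.003, -0.0, -1.0]]
ft_force: [-1.0, -0.2, 0.3]
opening: 0.999
grasp_force: 0.0
coffee_pot 0.85 279 380 [0.6282 0.3193 0.0986]
coffee_pot 0.59 187 183 [0.5318 0.1322 0.1501]
pot_lid 0.77 282 377 [0.6317 0.3164 0.0995]
pot_lid 0.72 186 184 [0.5312 0.1325 0.1489]
warm_plate 0.72 189 257 [0.5561 0.1703 0.0461]
spice_jar 0.69 303 254 [0.6575 0.188  0.12  ]
lin [0.003  0.0041 0.1455] twist -0.012 pos [0.5353 0.2412 0.2455] q [ 0.31  0.21  0.28  1.64 -0.    0.21] F [ 0.22 -0.26  0.19] t 3.55 z [ 0.  0. -1.]
```

View pics/w0.png

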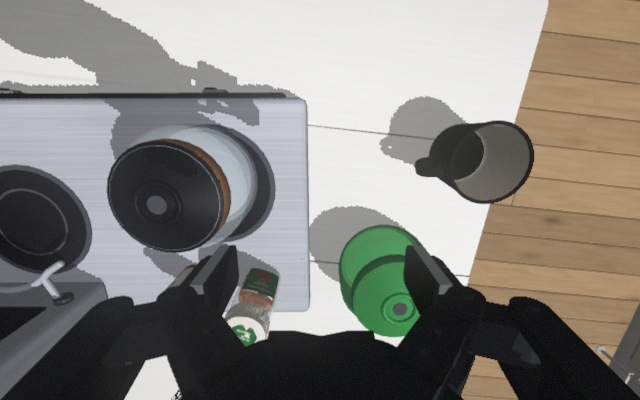

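Wrist picture: the pot's inlet is at (204, 157). The finger over the pot side is at (270, 215), and the other finger is over the edge of the green pot at (270, 425). The spice jar is at (300, 255). I'll measure the finger profile and the inlet, then descend.

```bash
cat > fm.py <<'E'
from h import *
z=np.load("wrist.npz");P=z["P"];ok=z["ok"];s=state();R=np.array(s["tool_rot"])
Q=(P-s["ee_pos"])@R
for a in np.arange(-.09,.03,.01):
    m=ok&(Q[...,2]>a)&(Q[...,2]<a+.01)&(abs(Q[...,1])<.1)&(abs(Q[...,0])<.06)
    q=Q[m]
    if len(q): print(round(a,2),len(q),"y",q[:,1].min().round(4),q[:,1].max().round(4),"x",q[:,0].min().round(3),q[:,0].max().round(3))
print("inlet",np.median(P[200:209,152:162].reshape(-1,3),0))
m=ok&(P[...,2]>.137)&(P[...,2]<.16)&(np.hypot(P[...,0]-.547,P[...,1]-.112)<.08)
print(cv2.minEnclosingCircle((P[m][:,:2]*1000).astype(np.float32)))
m=ok&(P[...,2]>.06)&(P[...,2]<.09)&(np.hypot(P[...,0]-.547,P[...,1]-.112)<.075); print("belly",len(P[m]),(P[m][:,:2]@[-.1115,.9938]).max())
m=ok&(P[...,2]>.05)&(np.hypot(P[...,0]-.63,P[...,1]-.335)<.09);print("green",P[m].min(0),P[m].max(0))
E
python3 fm.py
```

```text
-0.09 3293 y -0.0225 0.0276 x 0.013 0.021
-0.08 12354 y -0.0695 0.0746 x -0.0 0.02
-0.07 13203 y -0.0707 0.0756 x -0.012 0.018
-0.06 9232 y -0.0712 0.0769 x -0.015 0.018
-0.05 6289 y -0.0718 0.0769 x -0.014 0.015
-0.04 1192 y -0.0637 0.069 x -0.001 0.014
-0.03 1399 y -0.0537 0.0589 x -0.012 0.012
-0.02 1296 y -0.0536 0.0592 x -0.012 0.012
-0.01 970 y -0.0533 0.0588 x -0.012 0.012
-0.0 191 y -0.0439 0.0457 x -0.011 0.01
inlet [0.54781245 0.11168327 0.15253806]
((548.0630493164062, 111.2909927368164), 50.30185317993164)
belly 724 0.11172708386416857
green [0.59450981 0.28170468 0.05001018] [0.70659194 0.38295175 0.11041683]
```

```bash
cat >> fm.py <<'E'
print("fine")
for a in np.arange(-.056,.006,.003):
    m=ok&(Q[...,2]>a)&(Q[...,2]<a+.003)&(abs(Q[...,1])<.1)&(abs(Q[...,0])<.03); q=Q[m]
    if len(q)>3: print((a*1000).round(),len(q),(np.percentile(q[:,1],[1,99])*1000).round(1))
E
python3 fm.py | sed -n '/fine/,$p'
```

```text
fine
-56.0 2013 [-69.5  74.8]
-53.0 3609 [-69.5  74.9]
-50.0 3672 [-69.3  74.5]
-47.0 1410 [-70.   75.4]
-44.0 1003 [-67.8  73.4]
-41.0 472 [-62.4  67.9]
-38.0 158 [-54.6  63. ]
-35.0 556 [-46.6  51. ]
-32.0 314 [-46.   51.3]
-29.0 390 [-52.5  57.7]
-26.0 458 [-52.9  58.4]
-23.0 447 [-52.9  58.4]
-20.0 417 [-52.8  57.9]
-17.0 381 [-52.8  58.4]
-14.0 383 [-53.1  58.3]
-11.0 333 [-52.8  58.1]
-8.0 325 [-52.3  58. ]
-5.0 268 [-51.1  56.6]
-2.0 212 [-45.6  50.8]
1.0 129 [-40.1  45.5]
4.0 9 [-40.3  45.4]
```

```bash
python3 -m handwheel '{"hand":[0.085,0.085,0.085,0.085,0.085,0.085,0.085,0.085,0.085],"linear":[[0,0.006,0.01],[0,0.006,0.03],[0,0.006,0.055],[0,0.006,0.08],[0,0.006,0.105],[0,0.006,0.13],[0,0.006,0.144],[0,0.006,0.148],[0,0.006,0.148]],"twist":[-0.01,-0.01,-0.01,-0.01,-0.01,-0.01,-0.01,-0.01,-0.01]}'
python3 w.py w1 pot_lid; python3 g.py .532 .245 .097 96.4
```

```text
clock: 4.3
ee_pos: [0.5331, 0.2469, 0.0952]
tool_rot: [[-0.994, -0.11, -0.004], [-0.11, 0.994, -0.001], [0.004, -0.001, -1.0]]
ft_force: [0.4, 1.6, -0.3]
opening: 0.995
grasp_force: 0.0
pot_lid 0.68 235 74 [0.5166 0.1502 0.1228]
pot_lid 0.63 334 405 [0.6023 0.3145 0.0585]
lin [ 0.0035 -0.0022  0.0013] twist -0.001 pos [0.5352 0.2476 0.0983] q [0.32 0.23 0.01 1.35 0.   0.21] F [ 0.44 -0.63  0.26] t 4.4 z [ 0.002  0.001 -1.   ]
```

View pics/w1.png

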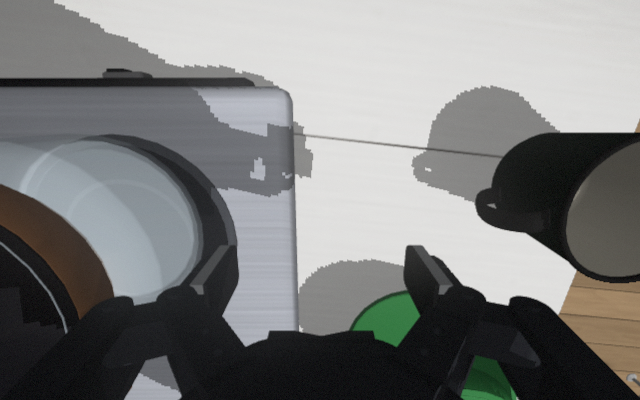

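Wrist picture: the near finger at (265, 220) is just clear of the belly edge at (230, 235), with nothing touching. I start the sideways push along −tool y.

```bash
python3 -m handwheel '{"hand":[0.085,0.085,0.085,0.085,0.085,0.085,0.085,0.085,0.085,0.085,0.085,0.085],"linear":[[0,-0.006,0.001],[0,-0.012,0.001],[0,-0.016,0.001],[0,-0.019,0.001],[0,-0.023,0.001],[0,-0.028,0.001],[0,-0.034,0.001],[0,-0.042,0.001],[0,-0.05,0.001],[0,-0.056,0.001],[0,-0.06,0.001],[0,-0.06,0.001]],"twist":[0,0,0,0,0,0,0,0,0,0,0,0]}'
cat > pot.py <<'E'
from h import *
a=np.radians(6.4);u=np.array([np.cos(a),np.sin(a)]);v=np.array([-u[1],u[0]])
rr,cc=np.mgrid[0:400,0:640]
s=state();e=s["ee_pos"];print("tcp",e.round(4),"uv",(e[:2]@u).round(4),(e[:2]@v).round(4),"F",s["ft_force"].round(2),"t",s["clock"])
for n in ["top","scene"]:
    c,f,T=cam(n);P=world(c,f,T,rr,cc);ok=c["range_z"]>0;g=cv2.cvtColor(c["img"],cv2.COLOR_BGR2HSV)
    for d in [d for d in trace(n,"pot_lid") if d["p"]>.3]:
        m=np.asarray(d["pixels"])&ok&(P[...,2]>.133)&(P[...,2]<.165); q=P[m]
        if len(q)>100:
            x,r=cv2.minEnclosingCircle((q[:,:2]).astype(np.float32)); x=np.array(x); print(n,len(q),"lid",x.round(4),"r",round(r,4),"uv",(x@u).round(4),(x@v).round(4),"z",q[:,2].max().round(4))
    cv2.imwrite(f"pics/{n}_now.png",c["img"])
E
python3 pot.py
```

```text
clock: 5.4
ee_pos: [0.542, 0.1867, 0.0969]
tool_rot: [[-0.994, -0.11, 0.001], [-0.11, 0.994, -0.001], [-0.001, -0.001, -1.0]]
ft_force: [0.5, 2.5, 2.0]
opening: 0.997
grasp_force: 1.8
tcp [0.542  0.1867 0.0969] uv 0.5594 0.1251 F [0.47 2.47 2.  ] t 5.4
top 971 lid [0.5513 0.0702] r 0.0506 uv 0.5556 0.0083 z 0.1626
```

```bash
python3 -m handwheel '{"hand":[0.085,0.085,0.085,0.085,0.085,0.085,0.085,0.085,0.085,0.085,0.085,0.085],"linear":[[0,-0.003,0],[0,-0.008,0],[0,-0.016,0],[0,-0.025,0],[0,-0.034,0],[0,-0.043,0],[0,-0.052,0],[0,-0.061,0],[0,-0.07,0],[0,-0.076,0],[0,-0.08,0],[0,-0.08,0]],"twist":[0,0,0,0,0,0,0,0,0,0,0,0]}'
python3 -m handwheel '{"hand":[0.085,0.085,0.085,0.085,0.085,0.085,0.085,0.085,0.085,0.085,0.085,0.085],"linear":[[0,-0.003,0],[0,-0.008,0],[0,-0.016,0],[0,-0.024,0],[0,-0.032,0],[0,-0.04,0],[0,-0.048,0],[0,-0.056,0],[0,-0.063,0],[0,-0.068,0],[0,-0.07,0],[0,-0.07,0]],"twist":[0,0,0,0,0,0,0,0,0,0,0,0]}'
python3 pot.py
```

```text
clock: 6.6
ee_pos: [0.5503, 0.1067, 0.0961]
tool_rot: [[-0.994, -0.109, -0.0], [-0.109, 0.994, -0.002], [0.001, -0.002, -1.0]]
ft_force: [0.3, -0.3, -0.7]
opening: 0.995
grasp_force: 0.0
clock: 7.6
ee_pos: [0.5581, 0.0378, 0.0963]
tool_rot: [[-0.994, -0.11, -0.0], [-0.11, 0.994, -0.001], [0.0, -0.001, -1.0]]
ft_force: [-0.3, 0.9, -1.1]
opening: 0.997
grasp_force: 0.3
tcp [0.5581 0.0378 0.0963] uv 0.5589 -0.0247 F [-0.33  0.88 -1.06] t 7.6
top 761 lid [ 0.5677 -0.0802] r 0.051 uv 0.5552 -0.143 z 0.1634
scene 548 lid [ 0.5692 -0.0701] r 0.0599 uv 0.5579 -0.1331 z 0.1631
```

View pics/scene_now.png

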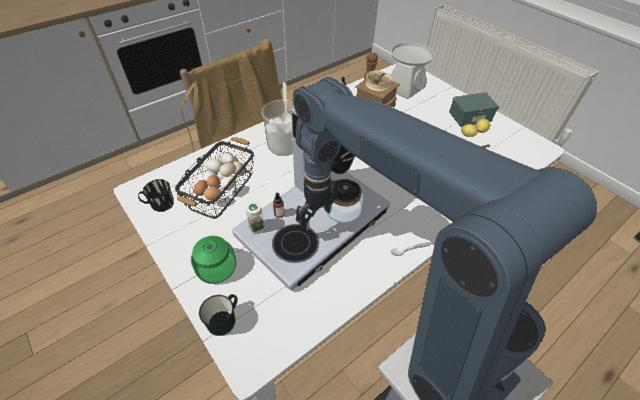

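Scene picture: the pot is upright at (200, 345), at the entrance of the brew station. The warm plate at (243, 295) is now bare, so I fit it to fix the brew axis.

```bash
cat > m3.py <<'E'
from h import *
rr,cc=np.mgrid[0:400,0:640]
for n,bx in [("top",None),("scene",None)]:
    c,f,T=cam(n);P=world(c,f,T,rr,cc);ok=c["range_z"]>0;g=cv2.cvtColor(c["img"],cv2.COLOR_BGR2GRAY).astype(float)
    d=ok&(abs(P[...,2]-.0455)<.006)&(np.hypot(P[...,0]-.556,P[...,1]-.12)<.1)
    th=(np.percentile(g[d],10)+np.percentile(g[d],90))/2
    m=(d&(g<th)).astype(np.uint8); nl,lab,st,_=cv2.connectedComponentsWithStats(m);k=1+np.argmax(st[1:,4])
    q=P[lab==k][:,:2]
    cx=cv2.findContours((lab==k).astype(np.uint8),cv2.RETR_EXTERNAL,cv2.CHAIN_APPROX_NONE)[0][0][:,0]
    b=P[cx[:,1],cx[:,0]][:,:2]; 
    from scipy.optimize import least_squares
    r=least_squares(lambda p:np.hypot(*(b-p[:2]).T)-p[2],[.556,.12,.07],loss="soft_l1",f_scale=.002)
    print(n,"warm centre",r.x.round(4))
E
python3 m3.py
```

```text
top warm centre [0.5615 0.1302 0.0634]
scene warm centre [0.5584 0.1177 0.0705]
```

```bash
python3 -m handwheel '{"hand":[0.085,0.085,0.085,0.085,0.085,0.085,0.085,0.085,0.085,0.085,0.085,0.085],"linear":[[0,-0.003,0],[0,-0.007,0],[0,-0.011,0],[0,-0.015,0],[0,-0.019,0],[0,-0.023,0],[0,-0.026,0],[0,-0.029,0],[0,-0.031,0],[0,-0.032,0],[0,-0.033,0],[0,-0.033,0]],"twist":[0,0,0,0,0,0,0,0,0,0,0,0]}'
python3 -m handwheel '{"hand":[0.085,0.085,0.085,0.085,0.085,0.085],"linear":[[0,0.01,0],[0,0.03,0],[0,0.05,0],[-0.0,0.06,-0.03],[0,0.06,-0.07],[0,0.06,-0.11]],"twist":[0,0,0,0,0,0]}'
python3 pot.py; python3 m3.py
```

```text
clock: 8.9
ee_pos: [0.5617, 0.0057, 0.0962]
tool_rot: [[-0.994, -0.111, -0.0], [-0.111, 0.994, -0.0], [0.0, -0.0, -1.0]]
ft_force: [-0.4, 2.8, 2.0]
opening: 0.996
grasp_force: 1.5
clock: 9.4
ee_pos: [0.5533, 0.0661, 0.2053]
tool_rot: [[-0.994, -0.112, -0.005], [-0.112, 0.994, -0.002], [0.005, -0.002, -1.0]]
ft_force: [0.5, -0.1, 0.2]
opening: 0.995
grasp_force: 0.0
tcp [0.5533 0.0661 0.2053] uv 0.5572 0.004 F [ 0.52 -0.06  0.24] t 9.4
top 903 lid [ 0.5704 -0.1118] r 0.0508 uv 0.5544 -0.1747 z 0.1618
scene 610 lid [ 0.571  -0.1098] r 0.0503 uv 0.5552 -0.1727 z 0.1579
top warm centre [0.5537 0.1505 0.0453]
scene warm centre [0.5604 0.1195 0.0702]
```

```bash
python3 -m handwheel '{"hand":[0.085,0.085,0.085,0.085,0.085,0.085,0.085,0.085,0.085,0.085,0.085,0.085],"linear":[[0.03,0,0],[0.065,0,0],[0.1,-0.01,0],[0.13,-0.035,0],[0.138,-0.065,0],[0.138,-0.095,0],[0.138,-0.125,0],[0.138,-0.155,0],[0.138,-0.175,0],[0.138,-0.179,0],[0.138,-0.179,0],[0.138,-0.179,0]],"twist":[0,0.12,0.24,0.36,0.48,0.6,0.72,0.84,0.96,1.08,1.2,1.32]}'
python3 g.py .4359 -.1272 .097 6.4
```

```text
clock: 10.7
ee_pos: [0.4363, -0.1281, 0.2035]
tool_rot: [[-0.347, 0.938, -0.005], [0.938, 0.347, 0.002], [0.003, -0.004, -1.0]]
ft_force: [-0.6, 1.2, -0.3]
opening: 0.997
grasp_force: 0.0
lin [0.0006 0.0004 0.1065] twist 0.242 pos [ 0.4363 -0.1281  0.2035] q [-0.43 -0.14 -0.16  1.55 -0.    0.78] F [-0.63  1.15 -0.26] t 10.7 z [-0.005  0.002 -1.   ]
```

```bash
python3 -m handwheel '{"hand":[0.085,0.085,0.085,0.085,0.085,0.085,0.085,0.085],"linear":[[0,0,0],[0,0,0.02],[0,0,0.045],[0,0,0.07],[0,0,0.09],[0,0,0.103],[0,0,0.106],[0,0,0.106]],"twist":[0.12,0.242,0.242,0.242,0.242,0.242,0.242,0.242]}'
python3 pot.py;python3 g.py .4359 -.1272 .097 6.4; python3 w.py w2 pot_lid drip_stop filter
```

```text
clock: 11.37
ee_pos: [0.4353, -0.1267, 0.0971]
tool_rot: [[-0.119, 0.993, -0.006], [0.993, 0.119, 0.002], [0.003, -0.006, -1.0]]
ft_force: [-0.4, 0.6, 0.3]
opening: 0.994
grasp_force: 0.0
tcp [ 0.4353 -0.1267  0.0971] uv 0.4185 -0.1744 F [-0.36  0.61  0.27] t 11.3667
top 902 lid [ 0.5702 -0.1121] r 0.0512 uv 0.5542 -0.175 z 0.1615
scene 621 lid [ 0.5606 -0.1062] r 0.0607 uv 0.5453 -0.168 z 0.1592
lin [ 0.0011 -0.0025  0.0044] twist 0.008 pos [ 0.4385 -0.128   0.1014] q [-0.43 -0.12 -0.35  1.34 -0.    1.02] F [-0.64  0.61 -0.61] t 11.5667 z [ 0.002 -0.001 -1.   ]
pot_lid 0.63 230 559 [ 0.527  -0.0881  0.1271]
filter 0.72 127 615 [ 0.6148 -0.0418  0.0456]
```

View pics/w2.png

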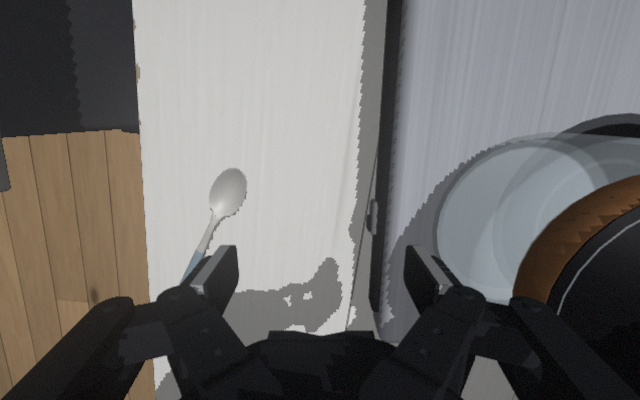

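Wrist picture: the front finger at (270, 430) faces the belly edge at about (225, 440), with clear deck between. Pushing home in small steps and watching the force.

```bash
python3 -m handwheel '{"hand":[0.085,0.085,0.085,0.085,0.085,0.085,0.085,0.085,0.085,0.085,0.085,0.085],"linear":[[0,0.004,0],[0,0.009,0],[0,0.013,0],[0,0.016,0],[0,0.019,0],[0,0.022,0],[0,0.025,0],[0,0.028,0],[0,0.031,0],[0,0.034,0],[0,0.037,0],[0,0.04,0]],"twist":[0,0,0,0,0,0,0,0,0,0,0,0]}'
python3 -m handwheel '{"hand":[0.085,0.085,0.085,0.085,0.085],"linear":[[0,0.003,0],[0,0.006,0],[0,0.009,0],[0,0.011,0],[0,0.012,0]],"twist":[0,0,0,0,0]}'
python3 pot.py
```

```text
clock: 12.77
ee_pos: [0.4776, -0.1228, 0.1002]
tool_rot: [[-0.12, 0.993, -0.0], [0.993, 0.12, 0.0], [0.0, -0.0, -1.0]]
ft_force: [-3.8, -0.2, 1.6]
opening: 0.999
grasp_force: 2.0
clock: 13.18
ee_pos: [0.4885, -0.1214, 0.1002]
tool_rot: [[-0.12, 0.993, -0.003], [0.993, 0.12, -0.0], [0.0, -0.003, -1.0]]
ft_force: [-6.5, -1.2, 3.9]
opening: 0.999
grasp_force: 3.9
tcp [ 0.4885 -0.1214  0.1002] uv 0.4719 -0.1751 F [-6.53 -1.18  3.92] t 13.1833
top 462 lid [ 0.5903 -0.1001] r 0.0483 uv 0.5755 -0.1653 z 0.1611
scene 463 lid [ 0.601  -0.1036] r 0.0503 uv 0.5857 -0.1699 z 0.1589
```

```bash
python3 -m handwheel '{"hand":[0.085,0.085,0.085,0.085],"linear":[[0,-0.004,0],[0,-0.004,0.003],[0,-0.004,0.003],[0,-0.002,0.003]],"twist":[0,0,0,0]}'
python3 -m handwheel '{"hand":[0.085,0.085,0.085,0.085,0.085],"linear":[[0,0.002,0],[0,0.004,0],[0,0.006,0],[0,0.008,0],[0,0.008,0]],"twist":[0,0,0,0,0]}'
```

```text
clock: 13.72
ee_pos: [0.4876, -0.1215, 0.0971]
tool_rot: [[-0.12, 0.993, 0.001], [0.993, 0.12, 0.0], [0.0, 0.001, -1.0]]
ft_force: [-3.4, 0.5, 0.7]
opening: 0.997
grasp_force: 1.8
clock: 14.13
ee_pos: [0.4939, -0.1208, 0.0971]
tool_rot: [[-0.119, 0.993, -0.004], [0.993, 0.119, -0.0], [0.0, -0.004, -1.0]]
ft_force: [-5.6, -0.8, 3.0]
opening: 0.996
grasp_force: 2.8
```

```bash
python3 -m handwheel '{"hand":[0.085,0.085,0.085,0.085,0.085,0.085],"linear":[[0,0.002,0],[0,0.004,0],[0,0.006,0],[0,0.008,0],[0,0.009,0],[0,0.009,0]],"twist":[0,0,0,0,0,0]}'
python3 -m handwheel '{"hand":[0.085,0.085,0.085,0.085],"linear":[[0,0.0015,0],[0,0.003,0],[0,0.004,0],[0,0.004,0]],"twist":[0,0,0,0]}'; python3 pot.py
```

```text
clock: 14.63
ee_pos: [0.5035, -0.1196, 0.0971]
tool_rot: [[-0.12, 0.993, -0.002], [0.993, 0.12, -0.0], [0.0, -0.002, -1.0]]
ft_force: [-5.2, -1.0, 1.3]
opening: 0.994
grasp_force: 2.6
clock: 14.97
ee_pos: [0.5075, -0.1191, 0.0971]
tool_rot: [[-0.12, 0.993, -0.002], [0.993, 0.12, -0.0], [0.0, -0.002, -1.0]]
ft_force: [-4.5, -1.4, 0.7]
opening: 0.995
grasp_force: 2.5
tcp [ 0.5075 -0.1191  0.0971] uv 0.4911 -0.175 F [-4.47 -1.45  0.71] t 14.9667
top 249 lid [ 0.6086 -0.0935] r 0.0383 uv 0.5944 -0.1608 z 0.1599
scene 390 lid [ 0.6238 -0.103 ] r 0.0499 uv 0.6084 -0.1719 z 0.1583
```

```bash
python3 -m handwheel '{"hand":[0.085,0.085,0.085,0.085],"linear":[[0,0.001,0],[0,0.002,0],[0,0.003,0],[0,0.003,0]],"twist":[0,0,0,0]}'
python3 -m handwheel '{"hand":[0.085,0.085,0.085],"linear":[[0,0.001,0],[0,0.002,0],[0,0.002,0]],"twist":[0,0,0]}'
python3 -m handwheel '{"hand":[0.085,0.085,0.085],"linear":[[0,0.001,0],[0,0.002,0],[0,0.002,0]],"twist":[0,0,0]}'
```

```text
clock: 15.5
ee_pos: [0.5109, -0.1187, 0.0971]
tool_rot: [[-0.12, 0.993, -0.001], [0.993, 0.12, 0.0], [0.0, -0.001, -1.0]]
ft_force: [-4.4, -0.9, 0.7]
opening: 0.993
grasp_force: 2.0
clock: 15.75
ee_pos: [0.5116, -0.1186, 0.0971]
tool_rot: [[-0.119, 0.993, -0.004], [0.993, 0.119, -0.0], [0.0, -0.004, -1.0]]
ft_force: [-8.1, -1.4, 2.9]
opening: 0.995
grasp_force: 4.5
clock: 16.0
ee_pos: [0.5118, -0.1185, 0.0972]
tool_rot: [[-0.119, 0.993, -0.008], [0.993, 0.119, -0.001], [0.0, -0.008, -1.0]]
ft_force: [-13.5, -0.9, 7.5]
opening: 0.997
grasp_force: 7.4
```

```bash
python3 -m handwheel '{"hand":[0.085,0.085,0.085],"linear":[[0,0.0005,0],[0,0.001,0],[0,0.001,0]],"twist":[0,0,0]}'
python3 -m handwheel '{"hand":[0.085,0.085,0.085,0.085,0.085,0.085,0.085,0.085,0.085],"linear":[[0,-0.003,0],[0,-0.007,0],[0,-0.015,0],[0,-0.03,0],[0,-0.055,0],[0,-0.08,0],[0,-0.11,0],[0,-0.13,0],[0,-0.13,0]],"twist":[0,0,0,0,0,0,0,0,0]}'
python3 pot.py; python3 w.py w3 drip_stop pot_lid
```

```text
clock: 16.25
ee_pos: [0.5118, -0.1185, 0.0973]
tool_rot: [[-0.119, 0.993, -0.01], [0.993, 0.119, -0.001], [-0.0, -0.01, -1.0]]
ft_force: [-15.9, -1.3, 8.5]
opening: 0.999
grasp_force: 8.9
clock: 17.0
ee_pos: [0.3847, -0.1335, 0.097]
tool_rot: [[-0.118, 0.993, -0.0], [0.993, 0.118, 0.0], [0.0, -0.0, -1.0]]
ft_force: [1.1, -0.0, -0.4]
opening: 0.993
grasp_force: 0.0
tcp [ 0.3847 -0.1335  0.097 ] uv 0.3674 -0.1756 F [ 1.11 -0.02 -0.37] t 17.0
top 320 lid [ 0.6158 -0.1033] r 0.0476 uv 0.6005 -0.1713 z 0.1573
scene 460 lid [ 0.627  -0.1023] r 0.051 uv 0.6117 -0.1716 z 0.1587
drip_stop 0.66 221 592 [ 0.5715 -0.1093  0.0457]
pot_lid 0.85 241 622 [ 0.5658 -0.1124  0.0722]
```

Run:
```python
import cv2,numpy as np
a=cv2.imread("pics/scene_now.png")[130:260,270:400];b=cv2.imread("pics/top_now.png")[130:260,270:400]
cv2.imwrite("pics/fin.png",np.hstack([cv2.resize(a,(400,400)),cv2.resize(b,(400,400))]))
```

```text
(no output)
```

View pics/fin.png

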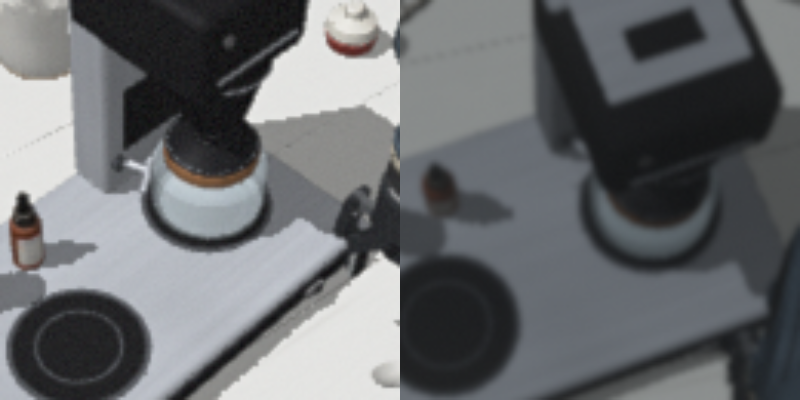

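View pics/w3.png

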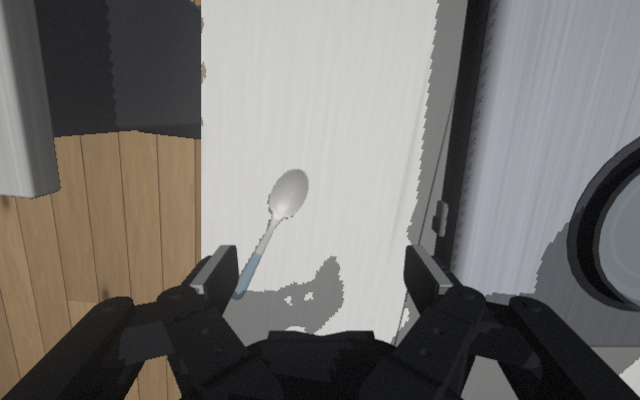

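Final pictures: the pot stands upright on the brew plate (left half (210, 200), right half (650, 220)), with its lid under the filter and clear of the gripper. The wrist view shows the fingers free, about 100 mm from the pot. It stopped firmly at 16 N, and the force was almost purely along the deck's x axis, so the pot sits centred in the guide. It did not rebound.

```bash
python3 -c "
from workcell import *
print(close_job())"
```

```text
the job is handed in; nothing more can be done
None
```

The glass pot now stands on the brew plate, pushed home under the filter until it stopped firmly against the wire guide at about 16 N. The gripper is backed off and the job is handed in; I did not read the drip-stop pin directly, and judge it lifted only from where the pot stopped.

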